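# Push a copper bar round a bench stake into its bay

### The job

Put the loose copper bar away in the open-fronted bay of the wooden bench till: pushing it along the bench with the fingertips, one end and then the other, angle its right-hand end in past the round steel stake that stands before the bay, then swing the left-hand end in, until the whole bar lies inside the bay flat against the back. Keep the bar down on the bench the whole time (no lifting), push steadily so that it never skids away, and leave the other tools where they lie.

Things in the scene. Friction and masses are not known exactly. Their poses are not given: they have to be found in the camera images.
- bar: solid rectangular copper bar, 260 mm long, 22 mm wide, 16 mm high, 0.6 to 0.9 kg, lying flat and loose on the bench between the robot and the bay, its right end to the left of the stake. Origin: centre of its underside. Its y axis runs along its length towards its left end, its x axis across it, away from the robot, its z axis up.
- bar_left (a point): centre of the bar's left-hand end face (the +y end), 8 mm above the bench, 130 mm from the bar's middle
- bar_right (a point): centre of the bar's right-hand end face (the -y end), 8 mm above the bench; this end must go in behind the stake
- till: fixed wooden bench till beyond the bar: low chest 45 mm high with punches in it; its front board is the back of a bay 320 mm long, 50 mm deep, open in front and above, its floor the bench. Origin: bench level, middle of the bay's back face. x: square to that face, away from the robot (bay from x = -50 mm to 0); y: left along the bay (inner sides at +-160 mm); z up
- stake: fixed upright round steel post, 40 mm in diameter, 44 mm high, slightly domed, in a flat 75 mm square plate (1 mm). Its axis is 75 to 90 mm in front of the bay's back face, right of the bay's middle; the gap from it to the left cheek is shorter than the bar. Origin: on its axis, at bench level; axes parallel to the till's
- punch_a: bystander: steel chasing punch, 110 mm long, 9 mm square, lying loose in front of the bay, to the right of the stake. Origin: centre of its underside, x axis along it.
- punch_b: bystander: steel chasing punch like the other, lying loose to the left of the till's left cheek. Origin: centre of its underside, x axis along it.
- dapping_block: bystander: 50 mm brass cube with round hollows, loose, in front of the till's right cheek. Origin: centre of its underside.
- hammer: bystander: hammer 260 mm long with a wooden handle, lying loose at the front right. Origin: under the middle of its length, x axis towards the head.
- weight: bystander: upright dark steel cylinder, 72 mm in diameter, 105 mm high, loose, on the right near the robot or out on the left. Origin: centre of its underside.
- tape_roll: bystander: cardboard ring lying flat, 100 mm across, 25 mm high, loose, where the steel cylinder is not (right near the robot, or out on the left). Origin: centre of its underside.
- bay_left (a point): inner front corner of the bay's left cheek, at bench level. Each cheek is a board 18 mm thick and 40 mm high that reaches 50 mm forward from the back face and closes that side of the bay
- bay_right (a point): inner front corner of the bay's right cheek, at bench level
Things that resemble listed ones, but are neither listed nor needed, are in the scene too. Leave any purple look-alike of the stake alone.

How it is judged:
By the outcome, as a careful person would: the job done as asked, in the order asked, and still so for the second after the job is handed in, with the robot touching nothing.
It also fails if it takes over 67 s, if anything falls off the work surface, if the arm or the gripper's body presses on something with over 40 N, if the wrist force passes 120 N, or if a joint passes its speed limit or range.

### The arm

A 7-joint arm with a two-finger parallel gripper is mounted at the origin on the work surface. World frame = base frame: x ahead of the robot, y to its left, z up, the work surface at z = 0. Lengths are in m, angles in rad, forces in N, time in s.
With the tool pointing down it reaches from about 0.35 to 0.9 m from the base axis. Payload 8.1 kg.
Tool frame: the origin (TCP) lies midway between the tips of the shut fingers; the grasp point (between the pads) lies 19 mm behind it; z points along the fingers, y is the line along which they close (so a half turn about z gives the same grasp; the last joint's range is limited). The gripper opens to 92 mm and grips with 3 to 60 N. Pads are 19 mm wide; open, the fingers measure 130 mm over their backs; the gripper's body (75 mm by 190 mm) begins 47 mm behind the grasp point.
Start: joints at [-1.391, 0.434, 0.025, 1.573, -0.012, 1.134, -0.075], TCP at [0.174, 0.6, 0.227] pointing down, gripper open.
Joint ranges: [-2.62, 2.62], [-0.44, 2.09], [-1.27, 1.32], [0.08, 2.57], [-1.32, 4.46], [0.12, 2], [-2.74, 2.74]. Speed limits (rad/s): [2.22, 2.22, 3.01, 3.01, 3.14, 3.14, 3.14].

### API

Orientations are given as a rotation vector (axis times angle).
In Python, from workcell import ctrl, grab_frame, camera_info, finder gives the robot as it stands.
- The arm moves only by the tool send_rows, never from a script. Its argument "steps" is a list of rows, each an object of numbers: "dx", "dy", "dz": the shift along the world's x, y, z scaled (see below); "rx", "ry", "rz": the turn, a rotation vector about the world's x, y, z scaled (see below); "claw": the gripper's target within -1 to 1 (fully open at 1, half-way at 0, shut at -1). In form: [{"dx": .., "dy": .., "dz": .., "rx": .., "ry": .., "rz": .., "claw": ..}, ...]. A call has 1 to 10 rows; each row shifts and turns the commanded pose from where the row before left it; what a row does not reach is not made up. The controller multiplies each number of a shift by 0.03 m and each number of a turn by 0.12 rad. A row lasts 1/12 s, in which the tool goes at most 41.7 mm and 7.16 degrees, less where a joint would pass 70% of its speed; a pose out of reach is approached as far as the arm can. A call with a number of a shift or a turn outside -1 to 1 is refused whole. A call with a gripper value outside its range is refused whole. The fingers move at their own pace and stop on an object; "squeeze" is the grip in N (left out, the last holds). Time passes only in rows, so rows that do not move let the fingers close. It gives the time, the measured TCP pose, the force, the opening and the grip force at its end, in the units of the state.
- ctrl.sense(): the state, without advancing time (a new reading comes with each control period).
- grab_frame(name): name is "side" or "top"; returns (picture, depth): 384x512x3 uint8, red, green, blue; 384x512 float32, m along the optical axis (not along the pixel's ray), 0 where there is no reading.
- camera_info(name): a dict with "K" (3x3 intrinsics, pixels), "R" (3x3) and "t" (3): a world point X has camera coordinates R X + t. Camera axes: x right, y down, z forward; pixel columns grow to the right and rows downward; lengths in m; the calibration is good to about 2 mm. A picture is of the moment at which its call begins. camera_info takes no time and is no camera call.
- ctrl.sign_off(): hands the job in; it is judged then, once.
Trained networks look in the newest picture that a camera, given by its name, has taken for a name from the list of things; names that differ only in an ending like _2 or _b are one class to them, and where a whole thing is asked for, a point or a joint stands for the part that bears it (a point fixed in the world has none). Each returns a list of dicts, best first, with "confidence" (0 to 1); they miss things now and then, are a little off and sometimes report something else, mostly with a low value. They report only what shows in the picture. A call takes as long as a camera call. They do not tell look-alikes from the thing itself.
- finder.recognise(camera, query): "at" ([column, row] as shares, 0 to 1, of the picture: columns of its width, rows of its height, amid what is visible of it).
- finder.regions_of(camera, query): "mask" (384x512 bool, what is visible of it) and "at" ([column, row] as shares, 0 to 1, of the picture: columns of its width, rows of its height, amid what is visible of it).
- finder.place_of(camera, query): "at" ([column, row] as shares, 0 to 1, of the picture: columns of its width, rows of its height: a listed point, or the origin of a listed thing).
The state is a dict: "time_s": time; "joints": joint angles; "dq": joint speeds; "tau": joint torques, N m; "tcp_pos": TCP position; "ee_rot": TCP orientation; "contact_force": force on the tool from outside, world axes, zero at the start; "wrist_torque": the same for the moment, N m; "width": finger opening in m; "grasp_force": force on a finger pad.
Only numpy, scipy, OpenCV 4.12 (cv2) and the standard library are available. Lean on these libraries where they do the work, as an engineer would, in place of code of your own. Each camera call takes 0.05 s, during which the arm holds its last target. There are 200 camera calls.

## Working session

There is one attempt and no reset: what is moved stays moved. The work goes in short steps, Python scripts to look and compute and a tool call to move; the robot and the scene stay as the last step left them, time stands still between calls to the robot, and variables do not carry over. Pictures are saved under pics/ and viewed, at most 10 in all, crops included, and the job is handed in when it is done.

Besides the shell and the picture viewer there is one more tool, called by a JSON object that holds its "name" and its "arguments". send_rows: Moves the arm, as the interface text tells. Shifts and turns lie within -1 to 1; 1 stands for 0.03 m of shift or 0.12 rad of turn. Its arguments: {"type":"object","properties":{"steps":{"type":"array"},"squeeze":{"type":"number"}},"required":["steps"]}

```bash
mkdir -p pics; cat > h.py <<'E'
import numpy as np, cv2
from workcell import ctrl, grab_frame, camera_info, finder
def ray(cam,px,z):
    c=camera_info(cam);K,R,t=map(np.array,(c["K"],c["R"],c["t"]))
    o=-R.T@t; d=R.T@np.linalg.solve(K,[px[0],px[1],1.])
    return o+d*(z-o[2])/d[2]
def proj(cam,X):
    c=camera_info(cam);K,R,t=map(np.array,(c["K"],c["R"],c["t"]))
    p=K@(R@np.array(X)+t);return p[:2]/p[2]
E
python3 - <<'E'
from h import *
for c in("top","side"):
    im,d=grab_frame(c);cv2.imwrite(f"pics/{c}0.png",cv2.resize(im[:,:,::-1],(800,600)))
    for q,z in(("bar",0),("bar_left",.008),("bar_right",.008),("till",0),("stake",0),("bay_left",0),("bay_right",0),("punch_a",0),("dapping_block",0),("weight",0),("tape_roll",0)):
        for r in finder.place_of(c,q)[:3]:
            p=np.array(r["at"])*[512,384];print(c,q,round(r["confidence"],2),p.round(),ray(c,p,z).round(3))
print(ctrl.sense())
E
```

```text
top bar 0.64 [235. 199.] [0.493 0.012 0.   ]
top bar_left 0.9 [191. 194.] [0.507 0.142 0.008]
top bar_left 0.39 [224. 161.] [0.607 0.046 0.008]
top bar_right 0.66 [280. 195.] [ 0.505 -0.121  0.008]
top bar_right 0.64 [235. 197.] [0.499 0.012 0.008]
top till 0.95 [279. 140.] [ 0.676 -0.12   0.   ]
top till 0.43 [337. 252.] [ 0.336 -0.293  0.   ]
top stake 0.58 [373. 209.] [ 0.466 -0.403  0.   ]
top bay_left 0.67 [224. 160.] [0.613 0.044 0.   ]
top bay_left 0.67 [278. 137.] [ 0.683 -0.118  0.   ]
top bay_left 0.26 [300. 162.] [ 0.608 -0.185  0.   ]
top bay_right 0.96 [330. 147.] [ 0.653 -0.277  0.   ]
top punch_a 0.51 [201. 153.] [0.633 0.115 0.   ]
top punch_a 0.49 [329. 192.] [ 0.517 -0.272  0.   ]
top dapping_block 0.93 [345. 164.] [ 0.601 -0.321  0.   ]
top weight 0.9 [ 84. 168.] [0.586 0.468 0.   ]
top weight 0.44 [189. 197.] [0.498 0.148 0.   ]
top tape_roll 0.97 [338. 249.] [ 0.346 -0.296  0.   ]
side bar_left 0.72 [224. 184.] [0.491 0.133 0.008]
side bar_left 0.43 [272. 210.] [ 0.522 -0.113  0.008]
side bar_right 0.94 [274. 211.] [ 0.524 -0.122  0.008]
side bar_right 0.7 [328. 
[... 642 characters left out ...]
109  0.   ]
{'time_s': 1.2, 'joints': array([-1.39060217,  0.43451044,  0.02498314,  1.57321379, -0.01159212,
        1.1340025 , -0.07509253]), 'dq': array([-0.00214688, -0.00014228,  0.00025793, -0.00016135, -0.00037094,
       -0.00088486, -0.0011115 ]), 'tau': array([-1.04846684e-03, -6.67683363e+01,  9.83807445e-01, -3.14805329e+01,
       -6.06285129e-02,  3.27885873e-02,  3.34243634e-05]), 'tcp_pos': array([0.17442057, 0.60017272, 0.22672981]), 'ee_rot': array([4.42823109e-01, 3.11021380e+00, 1.58140764e-05]), 'contact_force': array([ 0.57917793, -0.17388934, -0.30256307]), 'wrist_torque': array([ 0.00802473, -0.00462872,  0.00950322]), 'grasp_force': 0.0, 'width': 0.0915457367987037}
```

View pics/top0.png

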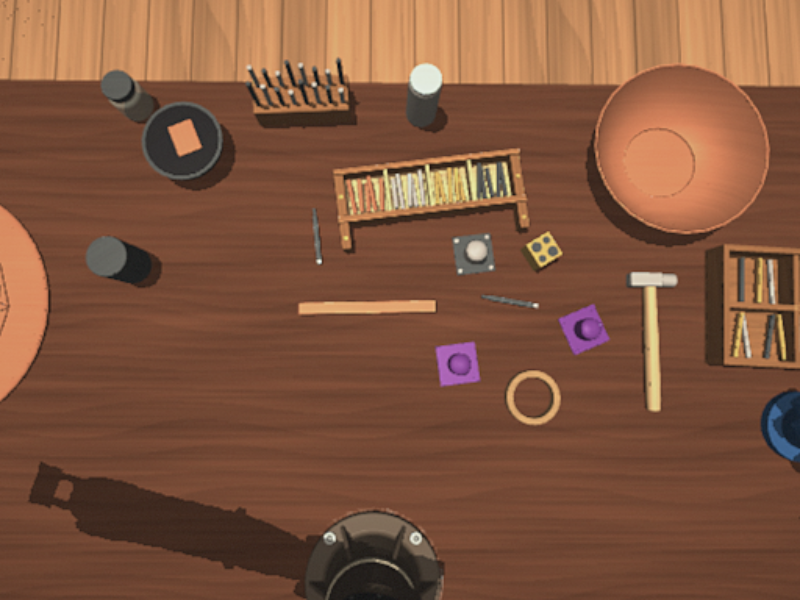

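View pics/side0.png

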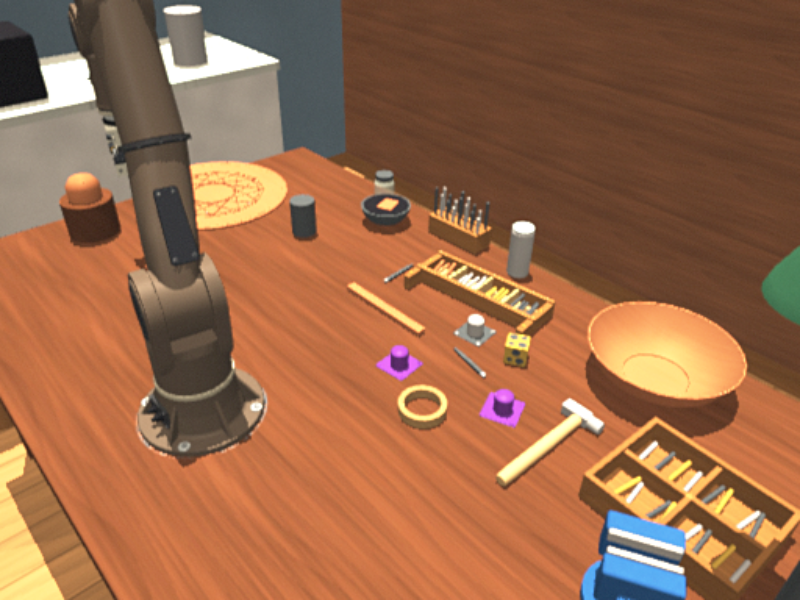

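The only copper bar is at about (367,307) in the 800-px top view. The stake could be one of three: grey (476,250), purple (460,363) or purple (585,328). The grey one stands in front of the bay, so I choose that. Next I check it in a close crop with the fitted model drawn on top.

```bash
cat >> h.py <<'E'
def overlay(im,cam,a,T,S,bar,crop,name,s=6):
    x0,y0,x1,y1=crop
    big=cv2.resize(im[y0:y1,x0:x1,::-1],None,fx=s,fy=s,interpolation=cv2.INTER_CUBIC)
    def P(X):
        p=proj(cam,X);return tuple(int(v) for v in ((p+.5-[x0,y0])*s).round())
    def poly(L,c,closed=False):cv2.polylines(big,[np.array([P(X) for X in L])],closed,c,1)
    ex=np.array([np.cos(a),np.sin(a)]);ey=np.array([-ex[1],ex[0]])
    W=lambda x,y,z:[*(np.array(T)+x*ex+y*ey),z]
    for z,c in((.0,(0,255,0)),(.04,(255,255,0))):
        poly([W(-.05,.178,z),W(-.05,.16,z),W(0,.16,z),W(0,-.16,z),W(-.05,-.16,z),W(-.05,-.178,z)],c)
    th=np.linspace(0,6.28,30)
    for z,c in((.0,(0,255,0)),(.044,(255,255,0))):poly([[S[0]+.02*np.cos(t),S[1]+.02*np.sin(t),z] for t in th],c)
    poly([[S[0]+(ex*u+ey*v)[0]*.0375,S[1]+(ex*u+ey*v)[1]*.0375,0] for u,v in((1,1),(1,-1),(-1,-1),(-1,1))],(0,255,0),True)
    bx,by,b=bar;fx=np.array([np.cos(b),np.sin(b)]);fy=np.array([-fx[1],fx[0]])
    poly([[*(np.array([bx,by])+u*.011*fx+v*.13*fy),.016] for u,v in((1,1),(1,-1),(-1,-1),(-1,1))],(255,0,0),True)
    cv2.imwrite(name,big)
def barfit(im,cam,box=(.42,.75,-.33,.25)):
    """copper bar by network mask -> pose (x,y,angle) of top face"""
    L=finder.regions_of(cam,"bar")
    out=[]
    for r in L[:2]:
        v,u=np.nonzero(r["mask"])
        pts=np.array([ray(cam,(a,b),.014)[:2] for a,b in zip(u,v)])
        if len(pts)<20: continue
        (c,(w,h),_)=cv2.minAreaRect((pts*1000).astype(np.float32))
        m=pts.mean(0);_,_,V=np.linalg.svd(pts-m);d=V[0]*np.sign(V[0][1])
        q=(pts-m)@d
        out.append((round(r["confidence"],2),m.round(4),round(float(np.arctan2(-d[0],d[1])),3),(m+d*(q.max()+q.min())/2).round(4),round(q.max()-q.min(),3),round(min(w,h)/1000,3)))
    return out
E
python3 - <<'E'
from h import *
im,d=grab_frame("top")
print(barfit(im,"top"))
for r in finder.regions_of("top","stake")[:3]:
    v,u=np.nonzero(r["mask"]);print(r["confidence"],u.mean(),v.mean(),len(u),ray("top",(u.mean(),v.mean()),0))
overlay(im,"top",.125,(.683,-.11),(.612,-.187),(.497,.011,.0),(180,120,313,220),"pics/top1.png")
im,d=grab_frame("side");print(barfit(im,"side"))
overlay(im,"side",.125,(.683,-.11),(.612,-.187),(.497,.011,.0),(215,155,365,265),"pics/side1.png",5)
E
```

```text
[(0.95, array([0.5013, 0.0139]), 0.022, array([0.5014, 0.0124]), np.float64(0.258), 0.022)]
0.98 302.97402597402595 161.44155844155844 616 [ 0.60867728 -0.19404862  0.        ]
0.96 292.79880774962743 231.67660208643815 671 [ 0.39658616 -0.16140622  0.        ]
0.88 373.67109634551497 209.87375415282392 602 [ 0.46251604 -0.40539492  0.        ]
[(0.83, array([ 0.4975, -0.0039]), 0.021, array([0.4972, 0.007 ]), np.float64(0.274), 0.038)]
```

View pics/top1.png

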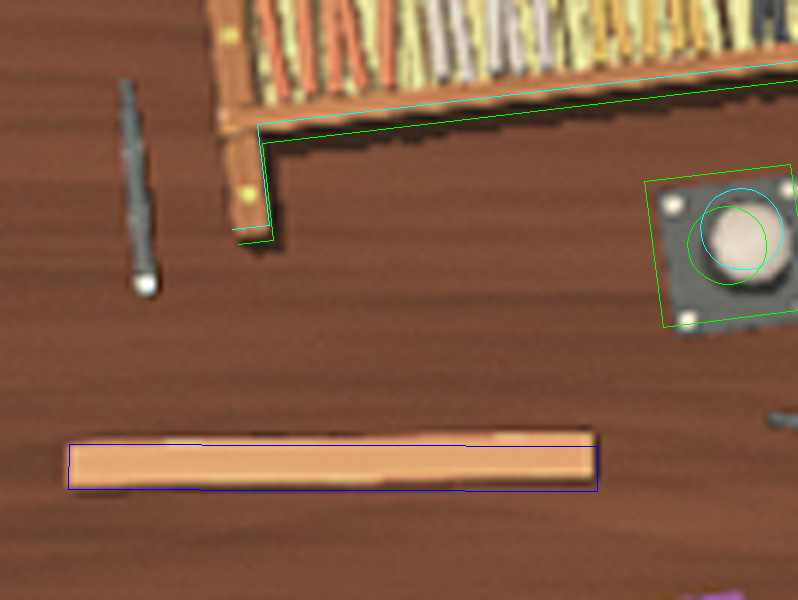

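View pics/side1.png

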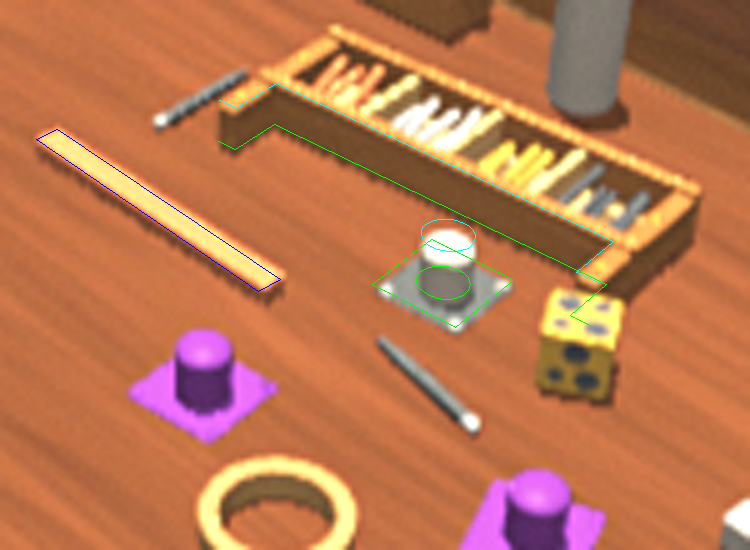

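The top crop shows the grey stake at about (748,243), roughly 5 mm off my first guess. The till outline fits. The bar's blue outline needs about 0.02 rad of turn, since its right end is further away at (595,455). Both purple look-alikes are nowhere near the bay. In the till frame, the stake is at (-0.085,-0.070) and the bar's middle at (-0.165,0.144).

The plan:
1. Push the left end face to the right.
2. Push the right end forward to angle the bar.
3. Push it in along its own axis.
4. Swing the left end in.

{"name": "send_rows", "arguments": {"steps": [{"dx":0.7,"dy":-0.93,"rz":-0.7,"claw":-1},{"dx":0.7,"dy":-0.93,"rz":-0.7,"claw":-1},{"dx":0.7,"dy":-0.93,"rz":-0.7,"claw":-1},{"dx":0.7,"dy":-0.93,"rz":-0.7,"claw":-1},{"dx":0.7,"dy":-0.93,"rz":-0.7,"claw":-1},{"dx":0.7,"dy":-0.93,"rz":-0.7,"claw":-1},{"dx":0.7,"dy":-0.93,"rz":-0.7,"claw":-1},{"dx":0.7,"dy":-0.93,"rz":-0.7,"claw":-1},{"dx":0.7,"dy":-0.93,"rz":-0.7,"claw":-1},{"dx":0.7,"dy":-0.93,"rz":-0.7,"claw":-1}]}}

```text
invalid input
```

{"name": "send_rows", "arguments": {"steps": [{"dx":0.7,"dy":-0.93,"dz":0,"rx":0,"ry":0,"rz":-0.7,"claw":-1},{"dx":0.7,"dy":-0.93,"dz":0,"rx":0,"ry":0,"rz":-0.7,"claw":-1},{"dx":0.7,"dy":-0.93,"dz":0,"rx":0,"ry":0,"rz":-0.7,"claw":-1},{"dx":0.7,"dy":-0.93,"dz":0,"rx":0,"ry":0,"rz":-0.7,"claw":-1},{"dx":0.7,"dy":-0.93,"dz":0,"rx":0,"ry":0,"rz":-0.7,"claw":-1},{"dx":0.7,"dy":-0.93,"dz":0,"rx":0,"ry":0,"rz":-0.7,"claw":-1},{"dx":0.7,"dy":-0.93,"dz":0,"rx":0,"ry":0,"rz":-0.7,"claw":-1},{"dx":0.7,"dy":-0.93,"dz":0,"rx":0,"ry":0,"rz":-0.7,"claw":-1},{"dx":0.7,"dy":-0.93,"dz":0,"rx":0,"ry":0,"rz":-0.7,"claw":-1},{"dx":0.7,"dy":-0.93,"dz":0,"rx":0,"ry":0,"rz":-0.7,"claw":-1}], "squeeze": 20}}

```text
time_s: 2.28
tcp_pos: [0.3852, 0.3198, 0.227]
ee_rot: [-1.678, -2.656, -0.001]
contact_force: [0.8, 0.3, -0.2]
width: 0.0298
grasp_force: 0.0
```

{"name": "send_rows", "arguments": {"steps": [{"dx":0.75,"dy":-0.94,"dz":-0.5,"rx":0,"ry":0,"rz":-0.7,"claw":-1},{"dx":0.75,"dy":-0.94,"dz":-0.5,"rx":0,"ry":0,"rz":-0.7,"claw":-1},{"dx":0.75,"dy":-0.94,"dz":-0.5,"rx":0,"ry":0,"rz":-0.7,"claw":-1},{"dx":0.75,"dy":-0.94,"dz":-0.5,"rx":0,"ry":0,"rz":-0.7,"claw":-1},{"dx":0.75,"dy":-0.94,"dz":-0.5,"rx":0,"ry":0,"rz":-0.7,"claw":-1},{"dx":0,"dy":0,"dz":-1,"rx":0,"ry":0,"rz":0,"claw":-1},{"dx":0,"dy":0,"dz":-1,"rx":0,"ry":0,"rz":0,"claw":-1},{"dx":0,"dy":0,"dz":-1,"rx":0,"ry":0,"rz":0,"claw":-1},{"dx":0,"dy":0,"dz":-1,"rx":0,"ry":0,"rz":0,"claw":-1},{"dx":0,"dy":0,"dz":-0.7,"rx":0,"ry":0,"rz":0,"claw":-1}]}}

```text
time_s: 3.12
tcp_pos: [0.4962, 0.1799, 0.0085]
ee_rot: [-2.19, -2.252, 0.002]
contact_force: [-0.1, 0.2, -0.2]
width: 0.0005
grasp_force: 0.0
```

```bash
cat >> h.py <<'E'
A=.125;T0=np.array([.683,-.11]);S0=np.array([.607,-.1905])
def till(p):
    d=np.array(p)[:2]-T0;return np.array([d[0]*np.cos(A)+d[1]*np.sin(A),-d[0]*np.sin(A)+d[1]*np.cos(A)])
def world(q):return T0+[q[0]*np.cos(A)-q[1]*np.sin(A),q[0]*np.sin(A)+q[1]*np.cos(A)]
def tool():
    s=ctrl.sense();r=cv2.Rodrigues(np.array(s["ee_rot"]))[0]
    print("t",round(s["time_s"],2),"tcp",np.round(s["tcp_pos"],4),"till",till(s["tcp_pos"]).round(4),"phi",round(float(np.arctan2(-r[0,1],r[1,1])),3),"F",np.round(s["contact_force"],1),"w",round(s["width"],3))
E
python3 - <<'E'
from h import *
tool();im,d=grab_frame("top");print(barfit(im,"top"))
cv2.imwrite("pics/top2.png",cv2.resize(im[120:220,180:313,::-1],None,fx=6,fy=6,interpolation=cv2.INTER_CUBIC))
E
```

```text
t 3.12 tcp [0.4962 0.1799 0.0085] till [-0.1492  0.3109] phi -1.543 F [-0.1  0.2 -0.2] w 0.0
[(0.86, array([0.5014, 0.0117]), 0.021, array([0.5014, 0.0124]), np.float64(0.258), 0.025)]
```

View pics/top2.png

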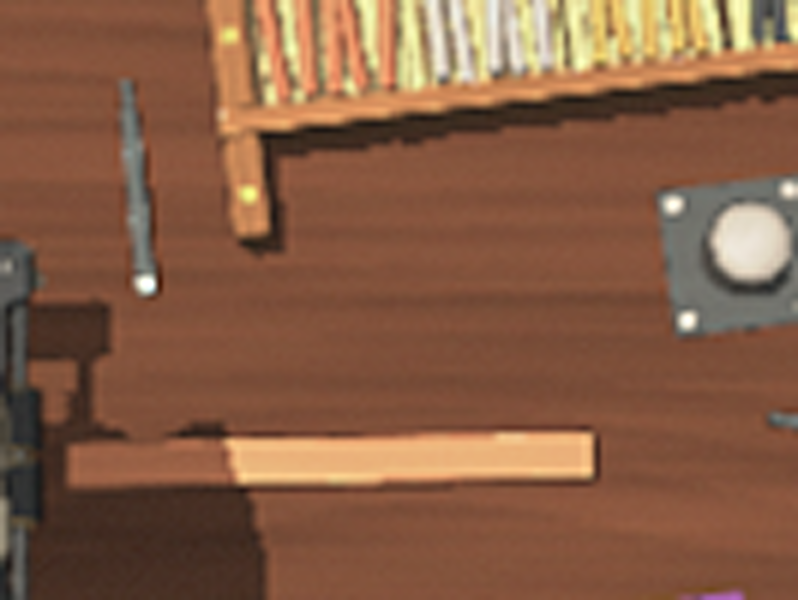

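The crop shows the shut fingers at its left edge (about x=15), just left of the bar's left end (67,465), and nothing has been disturbed. I start the rightward push.

{"name": "send_rows", "arguments": {"steps": [{"dx":0.05,"dy":-0.2,"dz":0,"rx":0,"ry":0,"rz":0,"claw":-1},{"dx":0.03,"dy":-0.2,"dz":0,"rx":0,"ry":0,"rz":0,"claw":-1},{"dx":0.0,"dy":-0.2,"dz":0,"rx":0,"ry":0,"rz":0,"claw":-1},{"dx":0.0,"dy":-0.2,"dz":0,"rx":0,"ry":0,"rz":0,"claw":-1},{"dx":0.0,"dy":-0.1,"dz":0,"rx":0,"ry":0,"rz":0,"claw":-1},{"dx":0.0,"dy":-0.12,"dz":0,"rx":0,"ry":0,"rz":0,"claw":-1},{"dx":0.0,"dy":-0.15,"dz":0,"rx":0,"ry":0,"rz":0,"claw":-1},{"dx":0.0,"dy":-0.15,"dz":0,"rx":0,"ry":0,"rz":0,"claw":-1},{"dx":0.0,"dy":-0.15,"dz":0,"rx":0,"ry":0,"rz":0,"claw":-1},{"dx":0.0,"dy":-0.15,"dz":0,"rx":0,"ry":0,"rz":0,"claw":-1}]}}

```text
time_s: 4.05
tcp_pos: [0.5004, 0.1337, 0.0119]
ee_rot: [-2.188, -2.254, -0.006]
contact_force: [-0.1, 6.6, 4.7]
width: 0.0004
grasp_force: 3.6
```

```bash
cat > s.py <<'E'
from h import *
tool();im,d=grab_frame("top")
for r in barfit(im,"top")[:1]:
    c,b=r[3],r[2]
    f=np.array([-np.sin(b),np.cos(b)])
    print("bar",r[0],"mean",r[1],"c",c,"len",r[4],"wid",r[5],"b_till",round(b-A,3),"till c",till(c).round(4),"left",till(c+.13*f).round(4),"right",till(c-.13*f).round(4),"worldL",(c+.13*f).round(4),"worldR",(c-.13*f).round(4))
E
python3 s.py
```

```text
t 4.05 tcp [0.5004 0.1337 0.0119] till [-0.1508  0.2645] phi -1.541 F [-0.1  6.6  4.7] w 0.0
bar 0.87 mean [ 0.5019 -0.0148] c [ 0.5019 -0.0158] len 0.243 wid 0.022 b_till -0.098 till c [-0.1679  0.116 ] left [-0.1552  0.2454] right [-0.1807 -0.0133] worldL [0.4984 0.1142] worldR [ 0.5054 -0.1458]
```

{"name": "send_rows", "arguments": {"steps": [{"dx":0.0,"dy":0.1,"dz":-0.08,"rx":0,"ry":0,"rz":0,"claw":-1},{"dx":0.0,"dy":-0.1,"dz":-0.07,"rx":0,"ry":0,"rz":0,"claw":-1},{"dx":0.0,"dy":-0.15,"dz":0,"rx":0,"ry":0,"rz":0,"claw":-1},{"dx":0.0,"dy":-0.17,"dz":0,"rx":0,"ry":0,"rz":0,"claw":-1},{"dx":0.0,"dy":-0.17,"dz":0,"rx":0,"ry":0,"rz":0,"claw":-1},{"dx":0.0,"dy":-0.17,"dz":0,"rx":0,"ry":0,"rz":0,"claw":-1},{"dx":0.0,"dy":-0.17,"dz":0,"rx":0,"ry":0,"rz":0,"claw":-1},{"dx":0.0,"dy":-0.17,"dz":0,"rx":0,"ry":0,"rz":0,"claw":-1},{"dx":0.0,"dy":-0.17,"dz":0,"rx":0,"ry":0,"rz":0,"claw":-1},{"dx":0.0,"dy":-0.17,"dz":0,"rx":0,"ry":0,"rz":0,"claw":-1}]}}

```text
time_s: 4.98
tcp_pos: [0.4992, 0.0907, 0.0062]
ee_rot: [-2.19, -2.252, 0.0]
contact_force: [0.0, 3.3, -2.0]
width: 0.0006
grasp_force: 1.4
```

```bash
python3 s.py
```

```text
t 4.98 tcp [0.4992 0.0907 0.0062] till [-0.1573  0.222 ] phi -1.543 F [ 0.   3.3 -2. ] w 0.001
bar 0.85 mean [ 0.5027 -0.0629] c [ 0.5027 -0.0647] len 0.235 wid 0.023 b_till -0.094 till c [-0.1732  0.0674] left [-0.161   0.1969] right [-0.1854 -0.062 ] worldL [0.4987 0.0652] worldR [ 0.5067 -0.1946]
```

{"name": "send_rows", "arguments": {"steps": [{"dx":0,"dy":0.3,"dz":0.5,"rx":0,"ry":0,"rz":0,"claw":-1},{"dx":-0.14,"dy":0,"dz":1,"rx":0,"ry":0,"rz":0,"claw":-1},{"dx":-0.16,"dy":-1,"dz":0.4,"rx":0,"ry":0,"rz":0,"claw":-1},{"dx":-0.16,"dy":-1,"dz":0,"rx":0,"ry":0,"rz":0,"claw":-1},{"dx":-0.16,"dy":-1,"dz":0,"rx":0,"ry":0,"rz":0,"claw":-1},{"dx":-0.16,"dy":-1,"dz":0,"rx":0,"ry":0,"rz":0,"claw":-1},{"dx":-0.16,"dy":-1,"dz":0,"rx":0,"ry":0,"rz":0,"claw":-1},{"dx":-0.16,"dy":-1,"dz":0,"rx":0,"ry":0,"rz":0,"claw":-1},{"dx":-0.16,"dy":-1,"dz":0,"rx":0,"ry":0,"rz":0,"claw":-1},{"dx":0,"dy":-1,"dz":0,"rx":0,"ry":0,"rz":0,"claw":-1}]}}

```text
time_s: 5.92
tcp_pos: [0.4601, -0.1415, 0.0633]
ee_rot: [-2.191, -2.251, 0.001]
contact_force: [1.3, 0.4, -0.1]
width: 0.0006
grasp_force: 0.0
```

```bash
python3 s.py
```

```text
t 5.92 tcp [ 0.4601 -0.1415  0.0633] till [-0.225  -0.0034] phi -1.544 F [ 1.3  0.4 -0.1] w 0.001
bar 0.63 mean [ 0.5014 -0.0227] c [ 0.5015 -0.0231] len 0.199 wid 0.023 b_till -0.096 till c [-0.1692  0.1089] left [-0.1568  0.2383] right [-0.1817 -0.0206] worldL [0.4977 0.1068] worldR [ 0.5053 -0.153 ]
```

{"name": "send_rows", "arguments": {"steps": [{"dx":0,"dy":-0.95,"dz":0,"rx":0,"ry":0,"rz":0,"claw":-1},{"dx":0,"dy":0,"dz":-1,"rx":0,"ry":0,"rz":0,"claw":-1},{"dx":0,"dy":0,"dz":-0.8,"rx":0,"ry":0,"rz":0,"claw":-1},{"dx":0.2,"dy":0,"dz":-0.1,"rx":0,"ry":0,"rz":0,"claw":-1},{"dx":0.12,"dy":0,"dz":0,"rx":0,"ry":0,"rz":0,"claw":-1},{"dx":0.12,"dy":0,"dz":0,"rx":0,"ry":0,"rz":0,"claw":-1},{"dx":0.15,"dy":0,"dz":0,"rx":0,"ry":0,"rz":0,"claw":-1},{"dx":0.18,"dy":-0.01,"dz":0,"rx":0,"ry":0,"rz":0.25,"claw":-1},{"dx":0.18,"dy":-0.01,"dz":0,"rx":0,"ry":0,"rz":0.25,"claw":-1},{"dx":0.18,"dy":-0.01,"dz":0,"rx":0,"ry":0,"rz":0.25,"claw":-1}]}}

```text
time_s: 6.85
tcp_pos: [0.4955, -0.169, 0.007]
ee_rot: [-2.082, -2.352, 0.0]
contact_force: [-6.7, 0.2, 8.9]
width: 0.0002
grasp_force: 5.4
```

```bash
python3 s.py
```

```text
t 6.85 tcp [ 0.4955 -0.169   0.007 ] till [-0.1934 -0.0352] phi -1.449 F [-6.7  0.2  8.9] w 0.0
bar 0.69 mean [ 0.503  -0.0323] c [ 0.5029 -0.032 ] len 0.217 wid 0.025 b_till -0.017 till c [-0.169   0.0998] left [-0.1668  0.2298] right [-0.1712 -0.0301] worldL [0.4889 0.0972] worldR [ 0.5169 -0.1612]
```

{"name": "send_rows", "arguments": {"steps": [{"dx":0.18,"dy":-0.01,"dz":0,"rx":0,"ry":0,"rz":0.27,"claw":-1},{"dx":0.18,"dy":0,"dz":0,"rx":0,"ry":0,"rz":0.27,"claw":-1},{"dx":0.18,"dy":0,"dz":0,"rx":0,"ry":0,"rz":0.27,"claw":-1},{"dx":0.18,"dy":0,"dz":0,"rx":0,"ry":0,"rz":0.27,"claw":-1},{"dx":0.18,"dy":0.01,"dz":0,"rx":0,"ry":0,"rz":0.27,"claw":-1},{"dx":0.18,"dy":0.02,"dz":0,"rx":0,"ry":0,"rz":0.27,"claw":-1},{"dx":0.18,"dy":0.02,"dz":0,"rx":0,"ry":0,"rz":0.27,"claw":-1},{"dx":0.18,"dy":0.03,"dz":0,"rx":0,"ry":0,"rz":0.27,"claw":-1},{"dx":0.18,"dy":0.04,"dz":0,"rx":0,"ry":0,"rz":0.27,"claw":-1},{"dx":0.18,"dy":0.04,"dz":0,"rx":0,"ry":0,"rz":0.27,"claw":-1}]}}

```text
time_s: 7.78
tcp_pos: [0.5491, -0.165, 0.007]
ee_rot: [-1.676, -2.656, 0.001]
contact_force: [-5.6, -1.2, 7.0]
width: 0.0008
grasp_force: 4.4
```

```bash
python3 s.py
```

```text
t 7.78 tcp [ 0.5491 -0.165   0.007 ] till [-0.1397 -0.0378] phi -1.126 F [-5.6 -1.2  7. ] w 0.001
bar 0.66 mean [ 0.5014 -0.0362] c [ 0.5021 -0.0373] len 0.217 wid 0.023 b_till 0.393 till c [-0.1704  0.0947] left [-0.2202  0.2148] right [-0.1206 -0.0254] worldL [0.4377 0.0756] worldR [ 0.5665 -0.1502]
```

{"name": "send_rows", "arguments": {"steps": [{"dx":0.16,"dy":0.07,"dz":0,"rx":0,"ry":0,"rz":0.3,"claw":-1},{"dx":0.16,"dy":0.07,"dz":0,"rx":0,"ry":0,"rz":0.3,"claw":-1},{"dx":0.16,"dy":0.08,"dz":0,"rx":0,"ry":0,"rz":0.3,"claw":-1},{"dx":0.16,"dy":0.08,"dz":0,"rx":0,"ry":0,"rz":0.3,"claw":-1},{"dx":0.16,"dy":0.09,"dz":0,"rx":0,"ry":0,"rz":0.3,"claw":-1},{"dx":0.15,"dy":0.1,"dz":0,"rx":0,"ry":0,"rz":0.3,"claw":-1},{"dx":0.15,"dy":0.1,"dz":0,"rx":0,"ry":0,"rz":0.3,"claw":-1},{"dx":0.14,"dy":0.1,"dz":0,"rx":0,"ry":0,"rz":0.3,"claw":-1}]}}

```text
time_s: 8.55
tcp_pos: [0.587, -0.145, 0.007]
ee_rot: [1.278, 2.869, -0.002]
contact_force: [-3.7, -2.6, 5.4]
width: 0.0003
grasp_force: 3.5
```

```bash
python3 s.py
```

```text
t 8.55 tcp [ 0.587 -0.145  0.007] till [-0.0996 -0.0228] phi -0.838 F [-3.7 -2.6  5.4] w 0.0
bar 0.26 mean [0.5901 0.4851] c [0.59   0.4848] len 0.127 wid 0.079 b_till -0.454 till c [-0.0181  0.6018] left [0.0389 0.7186] right [-0.0751  0.4849] worldL [0.632  0.6078] worldR [0.548  0.3618]
```

{"name": "send_rows", "arguments": {"steps": [{"dx":-0.3,"dy":-0.25,"dz":0.1,"rx":0,"ry":0,"rz":0,"claw":-1},{"dx":-0.2,"dy":-0.2,"dz":1,"rx":0,"ry":0,"rz":0,"claw":-1},{"dx":-0.65,"dy":0.9,"dz":1,"rx":0,"ry":0,"rz":0,"claw":-1},{"dx":-0.7,"dy":1,"dz":0,"rx":0,"ry":0,"rz":0,"claw":-1},{"dx":-0.7,"dy":1,"dz":0,"rx":0,"ry":0,"rz":0,"claw":-1},{"dx":-0.7,"dy":1,"dz":0,"rx":0,"ry":0,"rz":0,"claw":-1},{"dx":-0.7,"dy":1,"dz":0,"rx":0,"ry":0,"rz":0,"claw":-1},{"dx":-0.7,"dy":1,"dz":0,"rx":0,"ry":0,"rz":0,"claw":-1},{"dx":-0.7,"dy":1,"dz":0,"rx":0,"ry":0,"rz":0,"claw":-1},{"dx":-0.7,"dy":1,"dz":0,"rx":0,"ry":0,"rz":0,"claw":-1}]}}

```text
time_s: 9.48
tcp_pos: [0.4049, 0.0783, 0.0674]
ee_rot: [1.284, 2.867, 0.001]
contact_force: [0.7, 0.8, -0.7]
width: 0.0003
grasp_force: 0.0
```

```bash
python3 s.py
```

```text
t 9.48 tcp [0.4049 0.0783 0.0674] till [-0.2525  0.2215] phi -0.842 F [ 0.7  0.8 -0.7] w 0.0
bar 0.93 mean [ 0.5194 -0.0467] c [ 0.5218 -0.049 ] len 0.26 wid 0.024 b_till 0.68 till c [-0.1523  0.0806] left [-0.2341  0.1817] right [-0.0706 -0.0205] worldL [0.4281 0.0411] worldR [ 0.6155 -0.1391]
```

{"name": "send_rows", "arguments": {"steps": [{"dx":0.16,"dy":-0.67,"dz":0,"rx":0,"ry":0,"rz":0.63,"claw":-1},{"dx":0,"dy":0,"dz":-1,"rx":0,"ry":0,"rz":0,"claw":-1},{"dx":0,"dy":0,"dz":-1,"rx":0,"ry":0,"rz":0,"claw":-1},{"dx":0.12,"dy":-0.115,"dz":-0.02,"rx":0,"ry":0,"rz":0,"claw":-1},{"dx":0.12,"dy":-0.115,"dz":0,"rx":0,"ry":0,"rz":0,"claw":-1},{"dx":0.1,"dy":-0.096,"dz":0,"rx":0,"ry":0,"rz":0,"claw":-1},{"dx":0.12,"dy":-0.115,"dz":0,"rx":0,"ry":0,"rz":0,"claw":-1},{"dx":0.12,"dy":-0.115,"dz":0,"rx":0,"ry":0,"rz":0,"claw":-1},{"dx":0.12,"dy":-0.115,"dz":0,"rx":0,"ry":0,"rz":0,"claw":-1},{"dx":0.12,"dy":-0.115,"dz":0,"rx":0,"ry":0,"rz":0,"claw":-1}]}}

```text
time_s: 10.42
tcp_pos: [0.4359, 0.0344, 0.0074]
ee_rot: [-1.172, -2.914, -0.001]
contact_force: [-5.8, 5.0, 5.8]
width: 0.0004
grasp_force: 4.0
```

```bash
python3 s.py
```

```text
t 10.42 tcp [0.4359 0.0344 0.0074] till [-0.2272  0.1741] phi -0.765 F [-5.8  5.   5.8] w 0.0
bar 0.63 mean [ 0.5617 -0.0859] c [ 0.5603 -0.0846] len 0.198 wid 0.021 b_till 0.684 till c [-0.1186  0.0405] left [-0.2007  0.1413] right [-0.0364 -0.0603] worldL [0.4662 0.0051] worldR [ 0.6544 -0.1743]
```

{"name": "send_rows", "arguments": {"steps": [{"dx":0.12,"dy":-0.115,"dz":0,"rx":0,"ry":0,"rz":0,"claw":-1},{"dx":0.12,"dy":-0.115,"dz":0,"rx":0,"ry":0,"rz":0,"claw":-1},{"dx":0.12,"dy":-0.115,"dz":0,"rx":0,"ry":0,"rz":0,"claw":-1},{"dx":0.12,"dy":-0.115,"dz":0,"rx":0,"ry":0,"rz":0,"claw":-1},{"dx":0.12,"dy":-0.115,"dz":0,"rx":0,"ry":0,"rz":0,"claw":-1},{"dx":0.12,"dy":-0.115,"dz":0,"rx":0,"ry":0,"rz":0,"claw":-1},{"dx":0.12,"dy":-0.115,"dz":0,"rx":0,"ry":0,"rz":0,"claw":-1},{"dx":0.12,"dy":-0.115,"dz":0,"rx":0,"ry":0,"rz":0,"claw":-1},{"dx":0.12,"dy":-0.115,"dz":0,"rx":0,"ry":0,"rz":0,"claw":-1},{"dx":0.12,"dy":-0.115,"dz":0,"rx":0,"ry":0,"rz":0,"claw":-1}]}}

```text
time_s: 11.35
tcp_pos: [0.4712, 0.0004, 0.007]
ee_rot: [-1.171, -2.914, -0.001]
contact_force: [-5.9, 5.8, 6.4]
width: 0.0006
grasp_force: 4.0
```

```bash
cat >> s.py <<'E'
    print("visible ends: L",(c+r[4]/2*f).round(4),till(c+r[4]/2*f).round(4),"R",(c-r[4]/2*f).round(4),till(c-r[4]/2*f).round(4))
E
python3 s.py
```

```text
t 11.35 tcp [4.712e-01 4.000e-04 7.000e-03] till [-0.1963  0.1359] phi -0.764 F [-5.9  5.8  6.4] w 0.001
bar 0.82 mean [ 0.6144 -0.1335] c [ 0.6094 -0.1288] len 0.165 wid 0.023 b_till 0.696 till c [-0.0754 -0.0095] left [-0.1587  0.0903] right [ 0.008  -0.1092] worldL [ 0.5143 -0.0402] worldR [ 0.7045 -0.2174]
visible ends: L [ 0.549  -0.0726] [-0.1283  0.0538] R [ 0.6698 -0.185 ] [-0.0225 -0.0728]
```

{"name": "send_rows", "arguments": {"steps": [{"dx":-0.24,"dy":0.23,"dz":0,"rx":0,"ry":0,"rz":0,"claw":-1},{"dx":0,"dy":0,"dz":1,"rx":0,"ry":0,"rz":0,"claw":-1},{"dx":-0.06,"dy":-0.89,"dz":0.2,"rx":0,"ry":0,"rz":0,"claw":-1},{"dx":-0.06,"dy":-0.89,"dz":0,"rx":0,"ry":0,"rz":0.3,"claw":-1},{"dx":0,"dy":0,"dz":-1,"rx":0,"ry":0,"rz":0,"claw":-1},{"dx":0.1,"dy":0.1,"dz":-0.2,"rx":0,"ry":0,"rz":0,"claw":-1},{"dx":0.09,"dy":0.1,"dz":0,"rx":0,"ry":0,"rz":0,"claw":-1},{"dx":0.09,"dy":0.1,"dz":0,"rx":0,"ry":0,"rz":0,"claw":-1},{"dx":0.11,"dy":0.13,"dz":0,"rx":0,"ry":0,"rz":-0.25,"claw":-1},{"dx":0.11,"dy":0.13,"dz":0,"rx":0,"ry":0,"rz":-0.25,"claw":-1}]}}

```text
time_s: 12.28
tcp_pos: [0.4767, -0.0285, 0.0073]
ee_rot: [1.207, 2.9, 0.001]
contact_force: [-1.4, -2.1, 1.1]
width: 0.0005
grasp_force: 0.9
```

```bash
python3 s.py
```

```text
t 12.28 tcp [ 0.4767 -0.0285  0.0073] till [-0.1946  0.1066] phi -0.789 F [-1.4 -2.1  1.1] w 0.001
```

{"name": "send_rows", "arguments": {"steps": [{"dx":0.11,"dy":0.13,"dz":0,"rx":0,"ry":0,"rz":-0.25,"claw":-1},{"dx":0.11,"dy":0.13,"dz":0,"rx":0,"ry":0,"rz":-0.25,"claw":-1},{"dx":0.11,"dy":0.13,"dz":0,"rx":0,"ry":0,"rz":-0.25,"claw":-1},{"dx":0.11,"dy":0.13,"dz":0,"rx":0,"ry":0,"rz":-0.25,"claw":-1},{"dx":0.11,"dy":0.13,"dz":0,"rx":0,"ry":0,"rz":-0.25,"claw":-1},{"dx":0.11,"dy":0.13,"dz":0,"rx":0,"ry":0,"rz":-0.25,"claw":-1},{"dx":-0.2,"dy":-0.2,"dz":0,"rx":0,"ry":0,"rz":0,"claw":-1},{"dx":-0.2,"dy":-0.2,"dz":1,"rx":0,"ry":0,"rz":0,"claw":-1},{"dx":-0.9,"dy":0.5,"dz":1,"rx":0,"ry":0,"rz":0,"claw":-1},{"dx":-0.9,"dy":0.9,"dz":0,"rx":0,"ry":0,"rz":0,"claw":-1}]}}

```text
time_s: 13.22
tcp_pos: [0.4331, 0.0203, 0.0693]
ee_rot: [1.466, 2.772, 0.005]
contact_force: [1.0, 2.0, 0.9]
width: 0.0005
grasp_force: 0.0
```

```bash
python3 s.py
```

```text
t 13.22 tcp [0.4331 0.0203 0.0693] till [-0.2317  0.1605] phi -0.973 F [1.  2.  0.9] w 0.0
bar 0.96 mean [ 0.5893 -0.0984] c [ 0.5845 -0.0913] len 0.258 wid 0.027 b_till 0.469 till c [-0.0954  0.0308] left [-0.1542  0.1468] right [-0.0366 -0.0851] worldL [0.5117 0.0164] worldR [ 0.6573 -0.199 ]
visible ends: L [0.5123 0.0156] [-0.1537  0.1459] R [ 0.6567 -0.1982] [-0.0371 -0.0842]
```

{"name": "send_rows", "arguments": {"steps": [{"dx":1.0,"dy":0.27,"dz":0,"rx":0,"ry":0,"rz":0,"claw":-1},{"dx":1.0,"dy":0.27,"dz":0,"rx":0,"ry":0,"rz":0,"claw":-1},{"dx":0.17,"dy":0,"dz":-1,"rx":0,"ry":0,"rz":0,"claw":-1},{"dx":0,"dy":0,"dz":-1,"rx":0,"ry":0,"rz":0,"claw":-1},{"dx":0.09,"dy":-0.13,"dz":-0.07,"rx":0,"ry":0,"rz":0,"claw":-1},{"dx":0.09,"dy":-0.13,"dz":0,"rx":0,"ry":0,"rz":0,"claw":-1},{"dx":0.08,"dy":-0.12,"dz":0,"rx":0,"ry":0,"rz":0,"claw":-1},{"dx":0.093,"dy":-0.138,"dz":0,"rx":0,"ry":0,"rz":0,"claw":-1},{"dx":0.093,"dy":-0.138,"dz":0,"rx":0,"ry":0,"rz":0,"claw":-1},{"dx":0.093,"dy":-0.138,"dz":0,"rx":0,"ry":0,"rz":0,"claw":-1}]}}

```text
time_s: 14.15
tcp_pos: [0.5119, 0.0149, 0.004]
ee_rot: [-1.463, -2.78, -0.001]
contact_force: [-1.6, 3.4, 1.0]
width: 0.0008
grasp_force: 2.3
```

```bash
python3 s.py
```

```text
t 14.15 tcp [0.5119 0.0149 0.004 ] till [-0.1541  0.1453] phi -0.969 F [-1.6  3.4  1. ] w 0.001
bar 0.8 mean [ 0.6087 -0.1282] c [ 0.6093 -0.1291] len 0.197 wid 0.023 b_till 0.487 till c [-0.0755 -0.0098] left [-0.1363  0.1051] right [-0.0147 -0.1246] worldL [ 0.5346 -0.0227] worldR [ 0.684  -0.2355]
visible ends: L [ 0.5527 -0.0485] [-0.1216  0.0773] R [ 0.6659 -0.2097] [-0.0294 -0.0968]
```

{"name": "send_rows", "arguments": {"steps": [{"dx":0.093,"dy":-0.138,"dz":0.03,"rx":0,"ry":0,"rz":0,"claw":-1},{"dx":0.093,"dy":-0.138,"dz":0.03,"rx":0,"ry":0,"rz":0,"claw":-1},{"dx":0.093,"dy":-0.138,"dz":0,"rx":0,"ry":0,"rz":0,"claw":-1},{"dx":0.093,"dy":-0.138,"dz":0,"rx":0,"ry":0,"rz":0,"claw":-1},{"dx":0.093,"dy":-0.138,"dz":0,"rx":0,"ry":0,"rz":0,"claw":-1},{"dx":0.093,"dy":-0.138,"dz":0,"rx":0,"ry":0,"rz":0,"claw":-1},{"dx":0.093,"dy":-0.138,"dz":0,"rx":0,"ry":0,"rz":0,"claw":-1},{"dx":-0.25,"dy":0.35,"dz":0,"rx":0,"ry":0,"rz":0,"claw":-1},{"dx":-0.4,"dy":0,"dz":1,"rx":0,"ry":0,"rz":0,"claw":-1},{"dx":-1,"dy":0,"dz":1,"rx":0,"ry":0,"rz":0,"claw":-1}]}}

```text
time_s: 15.08
tcp_pos: [0.4845, -0.0028, 0.0646]
ee_rot: [1.462, 2.779, 0.0]
contact_force: [1.3, -0.8, 1.6]
width: 0.0004
grasp_force: 0.0
```

```bash
python3 s.py
```

```text
t 15.08 tcp [ 0.4845 -0.0028  0.0646] till [-0.1836  0.1311] phi -0.969 F [ 1.3 -0.8  1.6] w 0.0
bar 0.73 mean [ 0.3327 -0.2998] c [ 0.3331 -0.2984] len 0.103 wid 0.095 b_till -0.435 till c [-0.3707 -0.1433] left [-0.3159 -0.0254] right [-0.4254 -0.2612] worldL [ 0.3728 -0.1746] worldR [ 0.2934 -0.4222]
visible ends: L [ 0.3488 -0.2494] [-0.349  -0.0966] R [ 0.3174 -0.3474] [-0.3924 -0.19  ]
```

{"name": "send_rows", "arguments": {"steps": [{"dx":-0.4,"dy":-0.9,"dz":0,"rx":0,"ry":0,"rz":0,"claw":-1},{"dx":-0.5,"dy":-0.9,"dz":0,"rx":0,"ry":0,"rz":0,"claw":-1}]}}

```text
time_s: 15.35
tcp_pos: [0.4572, -0.0563, 0.0653]
ee_rot: [1.457, 2.78, 0.003]
contact_force: [0.9, -1.4, -0.7]
width: 0.0003
grasp_force: 0.0
```

```bash
sed -i 's/^for r in barfit.*/for r in [q for q in barfit(im,"top") if q[4]>.13 and q[5]<.06][:1]:/' s.py; cat >> s.py <<'E'
import sys
if len(sys.argv)>1: overlay(im,"top",A,T0,S0,(*c,b),(200,120,345,220),sys.argv[1],5)
E
python3 s.py pics/a.png
```

```text
t 15.35 tcp [ 0.4572 -0.0563  0.0653] till [-0.2174  0.0814] phi -0.965 F [ 0.9 -1.4 -0.7] w 0.0Traceback (most recent call last):
  File "s.py", line 3, in <module>
    for r in [q for q in barfit(im,"top") if q[4]>.13 and q[5]<.06][:1]:
                         ~~~~~~^^^^^^^^^^
  File "h.py", line 32, in barfit
    pts=np.array([ray(cam,(a,b),.014)[:2] for a,b in zip(u,v)])
                  ~~~^^^^^^^^^^^^^^^^
  File "h.py", line 4, in ray
    c=camera_info(cam);K,R,t=map(np.array,(c["K"],c["R"],c["t"]))
ValueError: time passes only in moves, steps and waits
```

```bash
python3 - <<'E'
s=open('h.py').read()
s=s.replace("def ray(","import functools\n_ci=camera_info\ncamera_info=functools.lru_cache(None)(lambda c:_ci(c))\ndef ray(",1)
open('h.py','w').write(s)
s=open('s.py').read().replace("import sys\nif","import sys\nif 'c' not in globals(): c,b=world((-.0743,-.011)),.612;print('none')\nif")
open('s.py','w').write(s)
E
python3 s.py pics/a.png
```

```text
t 15.45 tcp [ 0.4533 -0.0613  0.0647] till [-0.2219  0.077 ] phi -0.975 F [ 0.9 -0.4 -0.1] w 0.0
bar 0.57 mean [ 0.6213 -0.1468] c [ 0.6224 -0.1483] len 0.216 wid 0.023 b_till 0.477 till c [-0.0649 -0.0304] left [-0.1246  0.085 ] right [-0.0052 -0.1459] worldL [ 0.5488 -0.0412] worldR [ 0.696  -0.2554]
visible ends: L [ 0.5612 -0.0593] [-0.1145  0.0655] R [ 0.6836 -0.2373] [-0.0153 -0.1264]
```

View pics/a.png

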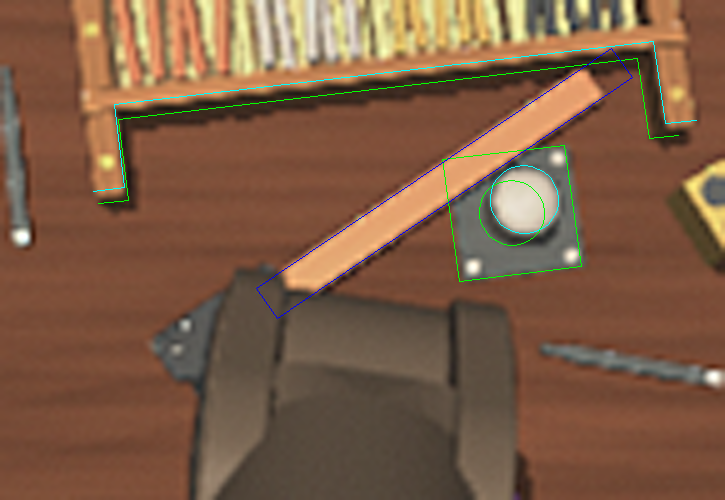

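The crop shows the bar angled between the cheek and the stake. Its right end is at (600,85), inside the bay behind the stake (525,200), and clear of the stake. Next I swing the left end in.

{"name": "send_rows", "arguments": {"steps": [{"dx":0.92,"dy":0.07,"dz":0,"rx":0,"ry":0,"rz":0,"claw":-1},{"dx":0.92,"dy":0.07,"dz":-0.3,"rx":0,"ry":0,"rz":0,"claw":-1},{"dx":0,"dy":0,"dz":-0.9,"rx":0,"ry":0,"rz":0,"claw":-1},{"dx":0,"dy":0,"dz":-0.7,"rx":0,"ry":0,"rz":0,"claw":-1},{"dx":0.11,"dy":0.075,"dz":0,"rx":0,"ry":0,"rz":0,"claw":-1},{"dx":0.11,"dy":0.075,"dz":0,"rx":0,"ry":0,"rz":0,"claw":-1},{"dx":0.11,"dy":0.075,"dz":0,"rx":0,"ry":0,"rz":0,"claw":-1},{"dx":0.12,"dy":0.1,"dz":0,"rx":0,"ry":0,"rz":-0.2,"claw":-1},{"dx":0.12,"dy":0.1,"dz":0,"rx":0,"ry":0,"rz":-0.2,"claw":-1},{"dx":0.12,"dy":0.1,"dz":0,"rx":0,"ry":0,"rz":-0.2,"claw":-1}]}}

```text
time_s: 16.38
tcp_pos: [0.532, -0.0372, 0.0086]
ee_rot: [1.566, 2.722, 0.0]
contact_force: [-2.8, -3.2, 4.6]
width: 0.0004
grasp_force: 3.1
```

{"name": "send_rows", "arguments": {"steps": [{"dx":0.12,"dy":0.09,"dz":0,"rx":0,"ry":0,"rz":-0.2,"claw":-1},{"dx":0.12,"dy":0.09,"dz":0,"rx":0,"ry":0,"rz":-0.2,"claw":-1},{"dx":0.12,"dy":0.09,"dz":0,"rx":0,"ry":0,"rz":-0.2,"claw":-1},{"dx":0.12,"dy":0.09,"dz":0,"rx":0,"ry":0,"rz":-0.2,"claw":-1}]}}

```text
time_s: 16.72
tcp_pos: [0.5459, -0.0269, 0.0085]
ee_rot: [1.696, 2.644, -0.001]
contact_force: [-5.3, -2.4, 8.4]
width: 0.0006
grasp_force: 4.8
```

```bash
python3 s.py
```

```text
t 16.72 tcp [ 0.5459 -0.0269  0.0085] till [-0.1257  0.0996] phi -1.141 F [-5.3 -2.4  8.4] w 0.001
bar 0.73 mean [ 0.6379 -0.1814] c [ 0.6384 -0.1824] len 0.143 wid 0.021 b_till 0.31 till c [-0.0533 -0.0663] left [-0.0929  0.0575] right [-0.0136 -0.1901] worldL [ 0.5836 -0.0645] worldR [ 0.6932 -0.3003]
visible ends: L [ 0.6083 -0.1176] [-0.0751  0.0018] R [ 0.6685 -0.2472] [-0.0315 -0.1344]
```

{"name": "send_rows", "arguments": {"steps": [{"dx":0.13,"dy":0.08,"dz":0,"rx":0,"ry":0,"rz":-0.2,"claw":-1},{"dx":0.13,"dy":0.08,"dz":0,"rx":0,"ry":0,"rz":-0.2,"claw":-1},{"dx":0.13,"dy":0.07,"dz":0,"rx":0,"ry":0,"rz":-0.2,"claw":-1},{"dx":0.13,"dy":0.07,"dz":0,"rx":0,"ry":0,"rz":-0.2,"claw":-1},{"dx":0.13,"dy":0.07,"dz":0,"rx":0,"ry":0,"rz":-0.2,"claw":-1},{"dx":0.13,"dy":0.06,"dz":0,"rx":0,"ry":0,"rz":-0.2,"claw":-1},{"dx":0.13,"dy":0.05,"dz":0,"rx":0,"ry":0,"rz":-0.2,"claw":-1}]}}

```text
time_s: 17.4
tcp_pos: [0.5724, -0.0129, 0.0084]
ee_rot: [-1.912, -2.492, 0.002]
contact_force: [-7.9, -4.5, 10.0]
width: 0.0003
grasp_force: 6.4
```

```bash
python3 s.py
```

```text
t 17.4 tcp [ 0.5724 -0.0129  0.0084] till [-0.0976  0.1101] phi -1.309 F [-7.9 -4.5 10. ] w 0.0
bar 0.85 mean [ 0.6329 -0.1702] c [ 0.6325 -0.1688] len 0.175 wid 0.027 b_till 0.126 till c [-0.0574 -0.052 ] left [-0.0738  0.0769] right [-0.0411 -0.181 ] worldL [ 0.6002 -0.0429] worldR [ 0.6648 -0.2947]
visible ends: L [ 0.6108 -0.084 ] [-0.0684  0.0348] R [ 0.6542 -0.2536] [-0.0464 -0.1389]
```

{"name": "send_rows", "arguments": {"steps": [{"dx":-0.3,"dy":-0.04,"dz":0,"rx":0,"ry":0,"rz":0,"claw":-1},{"dx":-0.36,"dy":-0.04,"dz":0,"rx":0,"ry":0,"rz":0,"claw":-1},{"dx":0.1,"dy":-0.81,"dz":-0.02,"rx":0,"ry":0,"rz":0,"claw":-1},{"dx":0.1,"dy":-0.81,"dz":-0.02,"rx":0,"ry":0,"rz":0,"claw":-1},{"dx":0.1,"dy":-0.81,"dz":0,"rx":0,"ry":0,"rz":0,"claw":-1},{"dx":0.1,"dy":-0.81,"dz":0,"rx":0,"ry":0,"rz":0,"claw":-1},{"dx":0.1,"dy":-0.81,"dz":0,"rx":0,"ry":0,"rz":0,"claw":-1},{"dx":0,"dy":0,"dz":0,"rx":0,"ry":0,"rz":0,"claw":-1}]}}

```text
time_s: 18.17
tcp_pos: [0.5689, -0.1423, 0.0073]
ee_rot: [1.914, 2.486, -0.002]
contact_force: [0.9, 0.1, 0.3]
width: 0.0003
grasp_force: 0.0
```

```bash
python3 s.py
```

```text
t 18.17 tcp [ 0.5689 -0.1423  0.0073] till [-0.1173 -0.0179] phi -1.312 F [0.9 0.1 0.3] w 0.0
none
```

{"name": "send_rows", "arguments": {"steps": [{"dx":-0.04,"dy":0.33,"dz":0,"rx":0,"ry":0,"rz":0,"claw":-1},{"dx":0.2,"dy":0.025,"dz":0,"rx":0,"ry":0,"rz":0,"claw":-1},{"dx":0.2,"dy":0.025,"dz":0,"rx":0,"ry":0,"rz":0,"claw":-1},{"dx":0.2,"dy":0.025,"dz":0,"rx":0,"ry":0,"rz":0,"claw":-1},{"dx":0.12,"dy":0.015,"dz":0,"rx":0,"ry":0,"rz":0,"claw":-1},{"dx":0.13,"dy":0.016,"dz":0,"rx":0,"ry":0,"rz":0,"claw":-1},{"dx":0.15,"dy":0.018,"dz":0,"rx":0,"ry":0,"rz":0,"claw":-1},{"dx":0.15,"dy":0.018,"dz":0,"rx":0,"ry":0,"rz":0,"claw":-1},{"dx":0.15,"dy":0.018,"dz":0,"rx":0,"ry":0,"rz":0,"claw":-1},{"dx":0.15,"dy":0.018,"dz":0,"rx":0,"ry":0,"rz":0,"claw":-1}]}}

```text
time_s: 19.1
tcp_pos: [0.6085, -0.1213, 0.0062]
ee_rot: [-1.907, -2.492, 0.004]
contact_force: [-8.3, -0.2, 6.6]
width: 0.0006
grasp_force: 5.1
```

```bash
python3 s.py; python3 - <<'E'
from h import *
im,d=grab_frame("side");cv2.imwrite("pics/b.png",cv2.resize(im[155:255,225:355,::-1],None,fx=6,fy=6,interpolation=cv2.INTER_CUBIC))
E
```

```text
t 19.1 tcp [ 0.6085 -0.1213  0.0062] till [-0.0753 -0.002 ] phi -1.306 F [-8.3 -0.2  6.6] w 0.001
none
```

View pics/b.png

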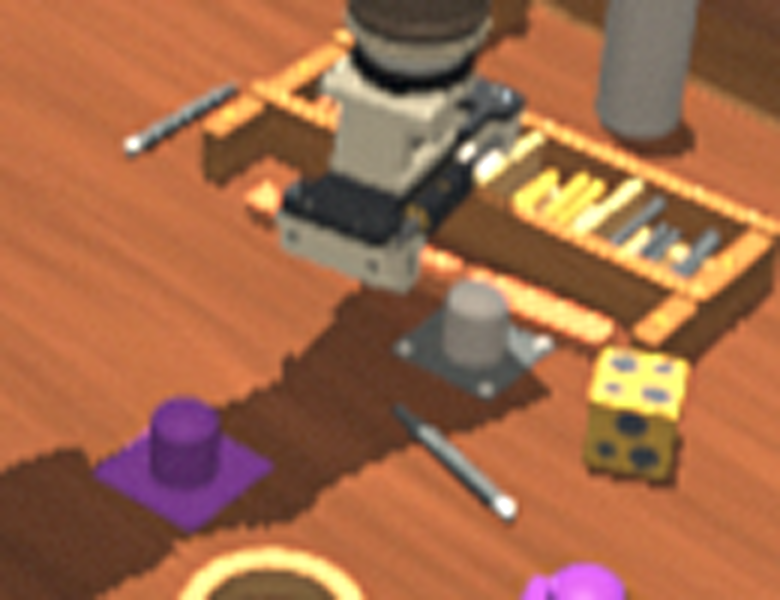

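The side crop shows the bar behind the stake, with its right end at (610,330) near the bay's right side and its left end at (262,195). The punches, dapping block and look-alikes haven't moved. I keep pushing at the middle towards the back.

{"name": "send_rows", "arguments": {"steps": [{"dx":0.15,"dy":0.005,"dz":0,"rx":0,"ry":0,"rz":0,"claw":-1},{"dx":0.15,"dy":0.005,"dz":0,"rx":0,"ry":0,"rz":0,"claw":-1},{"dx":0.15,"dy":0.005,"dz":0,"rx":0,"ry":0,"rz":0,"claw":-1},{"dx":0.15,"dy":0.018,"dz":0,"rx":0,"ry":0,"rz":0,"claw":-1},{"dx":0.13,"dy":0.016,"dz":0,"rx":0,"ry":0,"rz":0,"claw":-1},{"dx":-0.3,"dy":-0.04,"dz":0,"rx":0,"ry":0,"rz":0,"claw":-1},{"dx":-0.6,"dy":-0.08,"dz":0.5,"rx":0,"ry":0,"rz":0,"claw":-1},{"dx":-1,"dy":0.2,"dz":0.9,"rx":0,"ry":0,"rz":0,"claw":-1},{"dx":-1,"dy":0.8,"dz":0.9,"rx":0,"ry":0,"rz":0,"claw":-1},{"dx":-1,"dy":0.8,"dz":0,"rx":0,"ry":0,"rz":0,"claw":-1}]}}

```text
time_s: 20.08
tcp_pos: [0.5206, -0.0734, 0.0761]
ee_rot: [1.908, 2.487, 0.006]
contact_force: [1.1, 1.3, 0.8]
width: 0.0005
grasp_force: 0.0
```

```bash
python3 s.py pics/c.png
```

```text
t 20.08 tcp [ 0.5206 -0.0734  0.0761] till [-0.1566  0.0565] phi -1.309 F [1.1 1.3 0.8] w 0.0
bar 0.83 mean [ 0.6677 -0.1681] c [ 0.6579 -0.1234] len 0.259 wid 0.026 b_till 0.09 till c [-0.0266 -0.0102] left [-0.0383  0.1193] right [-0.0149 -0.1396] worldL [0.6302 0.0036] worldR [ 0.6856 -0.2504]
visible ends: L [0.6303 0.0031] [-0.0382  0.1188] R [ 0.6855 -0.2499] [-0.0149 -0.1391]
```

View pics/c.png

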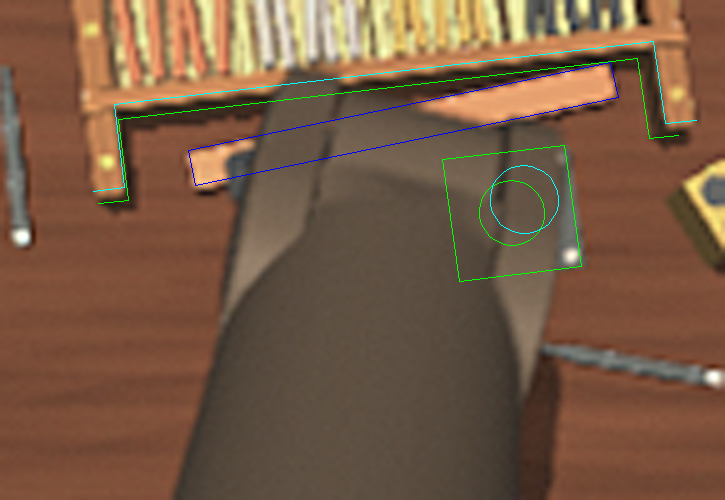

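{"name": "send_rows", "arguments": {"steps": [{"dx":1.0,"dy":0.124,"dz":-0.5,"rx":0,"ry":0,"rz":-0.6,"claw":-1},{"dx":0.3,"dy":0.04,"dz":-1,"rx":0,"ry":0,"rz":-0.6,"claw":-1},{"dx":0,"dy":0,"dz":-0.8,"rx":0,"ry":0,"rz":0,"claw":-1},{"dx":0.3,"dy":0.037,"dz":0,"rx":0,"ry":0,"rz":0,"claw":-1},{"dx":0.3,"dy":0.037,"dz":0,"rx":0,"ry":0,"rz":0,"claw":-1},{"dx":0.3,"dy":0.037,"dz":0,"rx":0,"ry":0,"rz":0,"claw":-1},{"dx":0.25,"dy":0.03,"dz":0,"rx":0,"ry":0,"rz":0,"claw":-1},{"dx":0.2,"dy":0.025,"dz":0,"rx":0,"ry":0,"rz":0,"claw":-1},{"dx":0.13,"dy":0.016,"dz":0,"rx":0,"ry":0,"rz":0,"claw":-1},{"dx":0.13,"dy":0.016,"dz":0,"rx":0,"ry":0,"rz":0,"claw":-1}]}}

```text
time_s: 21.02
tcp_pos: [0.6067, -0.0607, 0.0036]
ee_rot: [2.082, 2.352, 0.0]
contact_force: [0.1, -0.9, -0.6]
width: 0.0005
grasp_force: 0.0
```

```bash
python3 s.py
```

```text
t 21.02 tcp [ 0.6067 -0.0607  0.0036] till [-0.0695  0.0584] phi -1.449 F [ 0.1 -0.9 -0.6] w 0.001
none
```

{"name": "send_rows", "arguments": {"steps": [{"dx":0.13,"dy":0.016,"dz":0.06,"rx":0,"ry":0,"rz":0,"claw":-1},{"dx":0.13,"dy":0.016,"dz":0,"rx":0,"ry":0,"rz":0,"claw":-1},{"dx":0.13,"dy":0.016,"dz":0,"rx":0,"ry":0,"rz":0,"claw":-1},{"dx":0.13,"dy":0.016,"dz":0,"rx":0,"ry":0,"rz":0,"claw":-1},{"dx":0.13,"dy":0.016,"dz":0,"rx":0,"ry":0,"rz":0,"claw":-1},{"dx":0.13,"dy":0.016,"dz":0,"rx":0,"ry":0,"rz":0,"claw":-1}]}}

```text
time_s: 21.62
tcp_pos: [0.6282, -0.0578, 0.0051]
ee_rot: [-2.081, -2.35, 0.003]
contact_force: [-7.0, 0.7, 5.8]
width: 0.0005
grasp_force: 4.7
```

```bash
python3 s.py
```

```text
t 21.62 tcp [ 0.6282 -0.0578  0.0051] till [-0.0479  0.0586] phi -1.449 F [-7.   0.7  5.8] w 0.0
none
```

{"name": "send_rows", "arguments": {"steps": [{"dx":0.12,"dy":0.015,"dz":0,"rx":0,"ry":0,"rz":0,"claw":-1},{"dx":0.1,"dy":0.012,"dz":0,"rx":0,"ry":0,"rz":0,"claw":-1},{"dx":0.08,"dy":0.01,"dz":0,"rx":0,"ry":0,"rz":0,"claw":-1}]}}

```text
time_s: 21.97
tcp_pos: [0.6361, -0.057, 0.0049]
ee_rot: [-2.08, -2.349, 0.005]
contact_force: [-17.8, -1.5, 14.5]
width: 0.0004
grasp_force: 11.1
```

{"name": "send_rows", "arguments": {"steps": [{"dx":0.03,"dy":0.004,"dz":0,"rx":0,"ry":0,"rz":0,"claw":-1},{"dx":-0.2,"dy":-0.025,"dz":0,"rx":0,"ry":0,"rz":0,"claw":-1},{"dx":-0.4,"dy":-0.05,"dz":0,"rx":0,"ry":0,"rz":0,"claw":-1},{"dx":-0.8,"dy":-0.1,"dz":0.3,"rx":0,"ry":0,"rz":0,"claw":-1},{"dx":-1,"dy":0.5,"dz":0.9,"rx":0,"ry":0,"rz":0,"claw":-1},{"dx":-1,"dy":0.8,"dz":0.9,"rx":0,"ry":0,"rz":0,"claw":-1},{"dx":-1,"dy":0.8,"dz":0,"rx":0,"ry":0,"rz":0,"claw":-1},{"dx":-1,"dy":0.8,"dz":0,"rx":0,"ry":0,"rz":0,"claw":-1}]}}

```text
time_s: 22.63
tcp_pos: [0.4825, 0.0225, 0.0658]
ee_rot: [2.082, 2.349, 0.006]
contact_force: [-0.0, 1.1, -0.3]
width: 0.0005
grasp_force: 0.0
```

```bash
python3 s.py pics/d.png
```

```text
t 22.63 tcp [0.4825 0.0225 0.0658] till [-0.1824  0.1565] phi -1.45 F [-0.   1.1 -0.3] w 0.0
bar 0.85 mean [ 0.6673 -0.1209] c [ 0.6676 -0.1229] len 0.262 wid 0.029 b_till -0.011 till c [-0.0169 -0.0109] left [-0.0155  0.1191] right [-0.0183 -0.1409] worldL [0.6528 0.0063] worldR [ 0.6824 -0.2521]
visible ends: L [0.6527 0.0072] [-0.0154  0.1201] R [ 0.6825 -0.253 ] [-0.0183 -0.1419]
```

View pics/d.png

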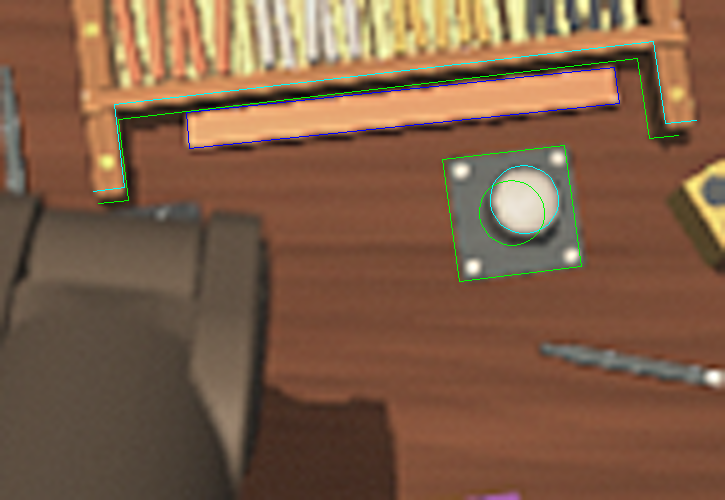

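Top crop d: the bar is inside the bay from (187,130) to (618,85), nearly flat against the back, with its right end a few mm further out. I give it a final centre push to seat it.

{"name": "send_rows", "arguments": {"steps": [{"dx":0.79,"dy":-1,"dz":0,"rx":0,"ry":0,"rz":0,"claw":-1},{"dx":0.79,"dy":-1,"dz":0,"rx":0,"ry":0,"rz":0,"claw":-1},{"dx":0.79,"dy":-1,"dz":0,"rx":0,"ry":0,"rz":0,"claw":-1},{"dx":0.79,"dy":-1,"dz":0,"rx":0,"ry":0,"rz":0,"claw":-1},{"dx":0.79,"dy":-1,"dz":0,"rx":0,"ry":0,"rz":0,"claw":-1},{"dx":0,"dy":-0.35,"dz":-0.1,"rx":0,"ry":0,"rz":0,"claw":-1},{"dx":0,"dy":0,"dz":-1,"rx":0,"ry":0,"rz":0,"claw":-1},{"dx":0,"dy":0,"dz":-0.9,"rx":0,"ry":0,"rz":0,"claw":-1},{"dx":0.3,"dy":0.037,"dz":0,"rx":0,"ry":0,"rz":0,"claw":-1},{"dx":0.3,"dy":0.037,"dz":0,"rx":0,"ry":0,"rz":0,"claw":-1}]}}

```text
time_s: 23.57
tcp_pos: [0.6178, -0.1373, 0.0032]
ee_rot: [-2.083, -2.35, 0.002]
contact_force: [0.3, 0.2, 0.4]
width: 0.0003
grasp_force: 0.0
```

```bash
python3 -c "
from h import *
tool()"
```

```text
t 23.57 tcp [ 0.6178 -0.1373  0.0032] till [-0.0681 -0.019 ] phi -1.451 F [0.3 0.2 0.4] w 0.0
```

{"name": "send_rows", "arguments": {"steps": [{"dx":0.2,"dy":0.025,"dz":0.05,"rx":0,"ry":0,"rz":0,"claw":-1},{"dx":0.2,"dy":0.025,"dz":0,"rx":0,"ry":0,"rz":0,"claw":-1},{"dx":0.12,"dy":0.015,"dz":0,"rx":0,"ry":0,"rz":0,"claw":-1},{"dx":0.1,"dy":0.012,"dz":0,"rx":0,"ry":0,"rz":0,"claw":-1},{"dx":0.1,"dy":0.012,"dz":0,"rx":0,"ry":0,"rz":0,"claw":-1},{"dx":0.1,"dy":0.012,"dz":0,"rx":0,"ry":0,"rz":0,"claw":-1},{"dx":0.1,"dy":0.012,"dz":0,"rx":0,"ry":0,"rz":0,"claw":-1}]}}

```text
time_s: 24.15
tcp_pos: [0.6456, -0.133, 0.0059]
ee_rot: [-2.082, -2.352, 0.001]
contact_force: [-6.1, -1.5, 2.6]
width: 0.0005
grasp_force: 2.8
```

{"name": "send_rows", "arguments": {"steps": [{"dx":0.1,"dy":0.012,"dz":0,"rx":0,"ry":0,"rz":0,"claw":-1},{"dx":0.1,"dy":0.012,"dz":0,"rx":0,"ry":0,"rz":0,"claw":-1}]}}

```text
time_s: 24.32
tcp_pos: [0.6472, -0.1331, 0.0054]
ee_rot: [-2.079, -2.345, 0.009]
contact_force: [-24.3, -0.3, 21.4]
width: 0.0002
grasp_force: 16.0
```

{"name": "send_rows", "arguments": {"steps": [{"dx":-0.25,"dy":-0.03,"dz":0,"rx":0,"ry":0,"rz":0,"claw":-1},{"dx":-0.5,"dy":-0.06,"dz":0,"rx":0,"ry":0,"rz":0,"claw":-1},{"dx":-0.3,"dy":0.1,"dz":1,"rx":0,"ry":0,"rz":0,"claw":-1},{"dx":-0.7,"dy":0.9,"dz":0.9,"rx":0,"ry":0,"rz":0,"claw":-1},{"dx":-0.8,"dy":1,"dz":0.3,"rx":0,"ry":0,"rz":0,"claw":-1},{"dx":-0.8,"dy":1,"dz":0,"rx":0,"ry":0,"rz":0,"claw":-1},{"dx":-0.8,"dy":1,"dz":0,"rx":0,"ry":0,"rz":0,"claw":-1},{"dx":-0.8,"dy":1,"dz":0,"rx":0,"ry":0,"rz":0,"claw":-1}]}}

```text
time_s: 24.98
tcp_pos: [0.5035, 0.0151, 0.0712]
ee_rot: [2.082, 2.351, 0.002]
contact_force: [0.0, 0.4, 0.2]
width: 0.0008
grasp_force: 0.0
```

```bash
python3 s.py pics/e.png; python3 - <<'E'
from h import *
im,d=grab_frame("side")
a=cv2.resize(im[155:255,235:355,::-1],None,fx=5,fy=5,interpolation=cv2.INTER_CUBIC)[:, :600]
cv2.imwrite("pics/f.png",a)
E
```

```text
t 24.98 tcp [0.5035 0.0151 0.0712] till [-0.1625  0.1464] phi -1.45 F [0.  0.4 0.2] w 0.001
bar 0.93 mean [ 0.6691 -0.1224] c [ 0.6693 -0.1242] len 0.259 wid 0.026 b_till 0.005 till c [-0.0154 -0.0124] left [-0.016   0.1176] right [-0.0147 -0.1424] worldL [0.6524 0.0047] worldR [ 0.6862 -0.2531]
visible ends: L [0.6525 0.0042] [-0.016   0.1171] R [ 0.6861 -0.2526] [-0.0147 -0.1419]
```

View pics/f.png

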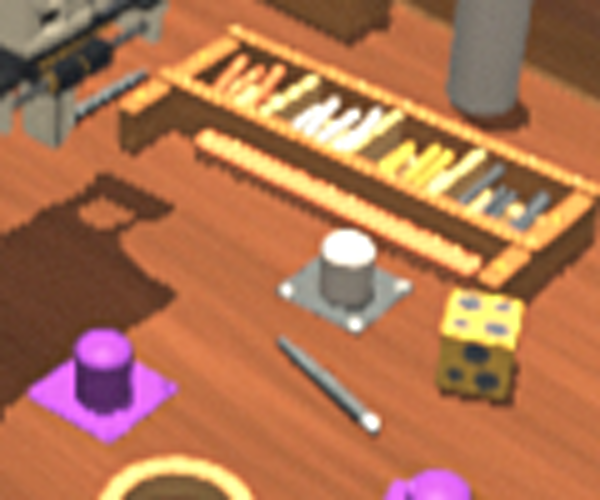

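Side crop f: the bar lies along the back of the bay from (200,140) to (480,268), with no visible gap. The stake, punch_a and dapping block are where they were. Handing in.

```bash
python3 -c "
from workcell import ctrl
print(ctrl.sign_off())"
```

```text
the job is handed in; nothing more can be done
None
```

The job is handed in at about 25 s: the bar lies inside the bay against its back, right end in first and left end swung in after, and no bystander in the last views had moved. I judged it flat from the pictures and a firm stop on the final centre push; I did not press each end separately to check.

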